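# Drop the colour filter into its carrier and clip it in

## Robot

A 6-joint arm with a two-finger parallel gripper is mounted at the origin on a cart in front of the work surface, level with it; the furniture and walls round the work are solid. World frame = base frame: x ahead of the robot, y to its left, z up, the work surface at z = 0. Lengths are in m, angles in rad, forces in N, time in s.
With the tool pointing down it reaches from about 0.15 to 0.775 m from the base axis. Payload 6.1 kg.
Tool frame: the origin (TCP) lies between the finger pads; the fingertips stand 19 mm ahead of it and the grasp point (between the pads) is the TCP; z points along the fingers, y is the line along which they close (so a half turn about z gives the same grasp; the last joint's range is limited). The gripper opens to 85 mm and grips with 20 to 120 N. Pads are 22 mm wide; open, the fingers measure 114 mm over their backs; the gripper's body (76 mm by 85 mm) begins 54 mm behind the grasp point. The pads swing forward as they close: fully open they stand 13 mm farther back than shut.
Start: joints at [0, 0.126, -0.04, 1.405, 0, 1.571], TCP at [0.525, -0, 0.25] pointing down, gripper open.
Joint ranges: [-2.72, 2.72], [-0.95, 1.95], [-1.27, 1.35], [-1.78, 2.02], [-1.46, 1.47], [-3.14, 3.14]. Speed limits (rad/s): [2.39, 2.39, 3.01, 3.14, 3.14, 3.14].

## Interface

Orientations are given as a unit quaternion [x, y, z, w].
In Python, from station import bot, gripper_to, inverse_kinematics, telemetry, imaging, job gives the robot as it stands. Calls block until the motion is done:
- bot.move_ptp(position, orientation): joint-space move of the TCP to a pose.
- bot.movel(position, rotation=None, feed=0.15): straight line of the TCP; rotation=None keeps the orientation; feed is the mean speed in m/s.
- bot.goto_joints(angles): joint-space move.
- gripper_to(opening): finger opening in m; the grip force is fixed at half the most; returns when the fingers have stopped.
- bot.sleep(seconds).
- inverse_kinematics(position, orientation): joint angles nearest the present ones, or None.
- telemetry.sense(): the state.
- imaging.get_image(name): name is "scene" or "side" or "wrist"; returns a dict with "pixels" (384x512x3 uint8, red, green, blue), "fovy" (degrees; the focal length in pixels is half the picture's height over the tangent of half this angle, whatever the lens; pixels are square), "cx", "cy" (the principal point, pixels), "k1" (the pictures are not rectified: a ray, as slopes to the right and down, at radius r is drawn at 1 + k1 r^2 times it, then the intrinsics apply), "extrinsics" (4x4, takes a point from world to camera coordinates); the wrist camera has in their place "tool_from_camera" (4x4, takes a point from camera to tool coordinates, whose origin is the TCP and whose axes are the flange's). Camera axes: x right, y down, z forward; pixel columns grow to the right and rows downward; lengths in m; the calibration is good to about 2 mm. A picture is of the moment at which its call begins: read the wrist's pose just before it. There is no depth.
A pose or a line that the arm cannot do raises bot.PlanningError and nothing moves.
- job.finish_job(): hands the job in; it is judged then, once.
The state is a dict: "time_s": time; "qpos": joint angles; "qd": joint speeds; "tau": joint torques, N m; "eef_pos": TCP position; "tcp_rot": TCP orientation; "ft_force": force on the tool from outside, world axes, zero at the start; "torque": the same for the moment, N m; "gripper_width": finger opening in m; "grasp_force": force on a finger pad.
Only numpy, scipy, OpenCV 4.12 (cv2) and the standard library are available. Lean on these libraries where they do the work, as an engineer would, in place of code of your own. Each camera call takes 0.05 s, during which the arm holds its last target. There are 200 camera calls.

## Task

Fit the loose round glass filter into its metal carrier without picking it up: first push the thumb pin of the brass clip round until the clip has swung well clear of the round recess, then gently nudge the filter by its rim across the plate until it drops flat into the recess, and finally push the thumb pin back to its stop so that the clip lies over the edge of the filter. Work with the fingertips or the outside of the fingers only, never lift or squeeze the filter, and leave the other things on the desk where they are.

Things in the scene. Friction and masses are not known exactly. Their poses are not given: they have to be found in the camera images.
- carrier: filter carrier, an aluminium plate 170 x 120 mm (x by y) on a thin rubber foot 180 x 130 mm, fixed to the desk. Origin: centre of its underside on the desk; x runs lengthways from the loading end, where the loose filter lies, to the end with the round recess. Its flat top is 19 mm above the desk. The recess is 66 mm across and 10 mm deep, with a flat floor (a grey ledge round a dark window)
- recess (a point): centre of the round recess, at the level of the plate's top: 30 mm from the carrier's origin along its x. The axes are those of the carrier
- filter_center (a point): centre (half-way up) of the loose filter: a disc 62 mm across and 9 mm thick, green glass in a black ring 5 mm wide, about 110 g. It lies flat on the loading end of the plate (centre 4.5 mm above the plate's top), its edge partly over the recess. It has 2 mm of play all round in the recess and drops in as it comes to lie over it. Properly seated, its centre lies 5.5 mm below the plate's top. z is the axis of the disc
- clip (a joint): angle of the swing clip in rad about an upright pivot: 0 = at its stop, the nose over the edge of the recess (it then keeps the filter from going in or out); grows clockwise seen from above, up to the other stop at 1.9; from about 1.1 on it leaves the recess free. It swings 1 mm above the plate, has a friction of about 0.035 N m (about 1.5 N at the pin) and stays where it is left
- clip_pivot (a point): pivot of the clip, 47 mm from the recess centre along the carrier's +y, 3 mm above the plate's top. From the pivot the nose (11 mm wide, rounded) reaches 21 mm, at angle 0 towards the recess centre; the tail with the thumb pin points the opposite way. The bar of the clip is 3.5 mm thick (top 4.5 mm above the plate), the pivot's screw stands 2.5 mm above the bar
- clip_pin (a point): upright thumb pin of the clip, half-way up the pin: a brass pin 8 mm across and 20 mm tall standing on the clip's tail, 26 mm from the pivot, its foot 4.5 mm and its top 24.5 mm above the plate's top. At angle 0 it stands 13 mm outside the plate's long side (carrier +y); at 1.57 it stands 26 mm from the pivot along the carrier's +x
- swab_tub: white tub with a blue lid, 50 mm across and 56 mm tall, on the desk beside the carrier (about 107 mm from its origin, towards its -y), origin under its centre; stays where it is
- cleaner_bottle: brown bottle with a white cap, 34 mm across and 88 mm tall, origin under its centre; stays where it is
- screwdriver: red screwdriver, 148 mm long, lying; origin under its middle; stays where it is
- pen_1: blue and white marker pen, 135 mm long, lying; origin under its middle; stays where it is
- splicing_block: aluminium splicing block 26 x 115 x 13 mm, lying; origin under its centre; stays where it is
- roll_yellow: roll of yellow tape, 108 mm across and 13 mm tall, lying flat; origin under its centre; stays where it is
Not all that is in view belongs to the job. Of the things that look like the part that bears filter_center, the middle-sized one is meant.

How it is judged:
On the way, in this order (a step that is already met when the one before it is completed fails the run):
1. the clip is swung clear of the recess while the filter is still out (value of joint clip above 0.9 rad and z of filter_center in the frame of recess above 0.002 m), for 0.1 s.
2. the filter lies flat in the recess (z of filter_center in the frame of recess below -0.0035 m and horizontal distance between filter_center and recess below 0.0035 m and angle between the z axis of filter_center and the z axis of recess, either way round below 0.05 rad), for 0.2 s.
At the end, for the whole second after the job is handed in: the filter rests flat in the recess (its centre at least 3.5 mm below the plate's top and within 3.5 mm of the recess centre, tilted less than 0.05 rad) and the clip is back over its edge (angle under 0.3 rad), everything at rest (all of step 2 and value of joint clip below 0.3 rad and linear speed of filter below 0.01 m/s); the robot touches nothing.
It fails at once if the filter is lifted off the plate (its centre more than 12 mm above the plate's top) (z of filter_center in the frame of recess above 0.012 m).
It fails at once if the filter is squeezed or pressed with more than 25 N (contact force between the fingers and filter above 25 N).
It fails at once if another thing on the desk is shifted by more than 15 mm (distance of any of swab_tub, cleaner_bottle, screwdriver, pen_1, splicing_block, roll_yellow from where it was at the start of the episode above 0.015 m).
It also fails if it takes over 64 s, if anything falls off the work surface, if the arm or the gripper's body presses on something with over 40 N, if the wrist force passes 120 N, or if a joint passes its speed limit or range.

## Working session

There is one attempt and no reset: what is moved stays moved. The work goes in short steps, each a Python script; the robot and the scene stay as the last script left them, time stands still between calls to the robot, and variables do not carry over. Pictures are saved under pics/ and viewed, at most 10 in all, crops included, and the job is handed in when it is done.

```bash
ls; mkdir -p pics; cat > h.py <<'E'
import numpy as np, cv2
from station import bot, gripper_to, inverse_kinematics, telemetry, imaging, job
from scipy.spatial.transform import Rotation as R
def grab(name,fn):
    s=telemetry.sense(); im=imaging.get_image(name); im=dict(im)
    if name=="wrist":
        T=np.eye(4);T[:3,:3]=R.from_quat(s["tcp_rot"]).as_matrix();T[:3,3]=s["eef_pos"]
        im["wc"]=T@np.array(im["tool_from_camera"])
    else: im["wc"]=np.linalg.inv(np.array(im["extrinsics"]))
    cv2.imwrite(fn+".png",im["pixels"][:,:,::-1]); np.save(fn+".npy",im,allow_pickle=True)
    return im
def K(im):
    f=192/np.tan(np.radians(im["fovy"])/2); return np.array([[f,0,im["cx"]],[0,f,im["cy"]],[0,0,1]])
def px2w(im,uv,z):
    uv=np.atleast_2d(uv).astype(float).reshape(-1,1,2)
    n=cv2.undistortPoints(uv,K(im),np.array([im["k1"],0,0,0.]),).reshape(-1,2)
    d=np.c_[n,np.ones(len(n))]@im["wc"][:3,:3].T; o=im["wc"][:3,3]
    return o+d*((z-o[2])/d[:,2])[:,None]
def w2px(im,P):
    T=np.linalg.inv(im["wc"]); r,_=cv2.Rodrigues(T[:3,:3])
    return cv2.projectPoints(np.atleast_2d(P).astype(float),r,T[:3,3],K(im),np.array([im["k1"],0,0,0.]))[0].reshape(-1,2)
E
python3 - <<'E'
from h import *
a=grab("scene","pics/s0");b=grab("wrist","pics/w0")
s=telemetry.sense();print(s["time_s"],s["tcp_rot"],a["wc"][:3,3],b["wc"].round(3),a["fovy"],b["fovy"])
E
```

```text
pics
0.1 [ 7.07090857e-01  7.07122329e-01 -5.26460140e-04 -5.05020057e-04] [-0.27355445  0.75587691  0.68586086] [[ 1.     0.002 -0.002  0.525]
 [ 0.001 -0.964 -0.266  0.066]
 [-0.002  0.266 -0.964  0.373]
 [ 0.     0.     0.     1.   ]] 50.32539156966479 69.55356514682335
```

View pics/s0.png

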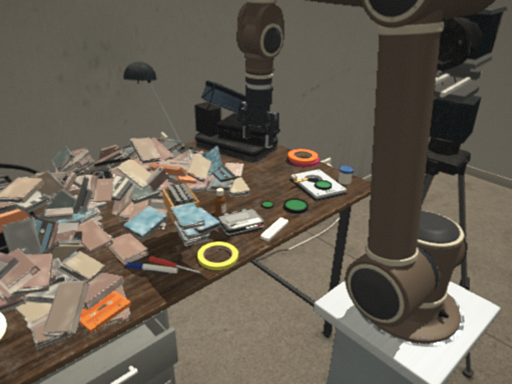

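View pics/w0.png

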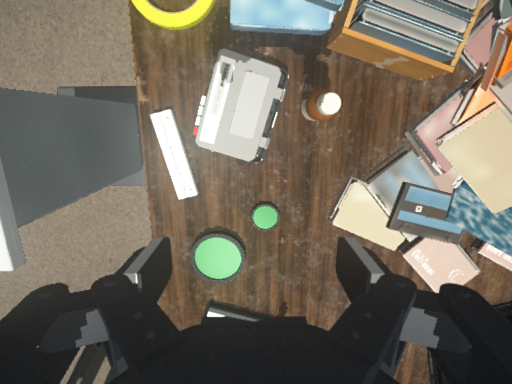

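The scene view shows the carrier around (320,184), the filter on it at about (323,184) and the tub at (347,172). The wrist view shows only the two decoy discs, at (218,257) and (265,216). I'll locate the carrier and look at it from above.

```bash
python3 - <<'E'
from h import *
a=np.load("pics/s0.npy",allow_pickle=True).item()
c=px2w(a,[[320,184],[323,184],[347,172]],0.02);print(c.round(3))
q=telemetry.sense()["tcp_rot"]
p=c[0]
bot.move_ptp([p[0],p[1]+0.05,0.25],q); bot.sleep(0.2)
grab("wrist","pics/w1");print(telemetry.sense()["time_s"],telemetry.sense()["eef_pos"])
E
```

```text
[[ 0.498 -0.285  0.02 ]
 [ 0.491 -0.293  0.02 ]
 [ 0.494 -0.437  0.02 ]]
1.2833 [ 0.49856176 -0.2333658   0.25011453]
```

View pics/w1.png

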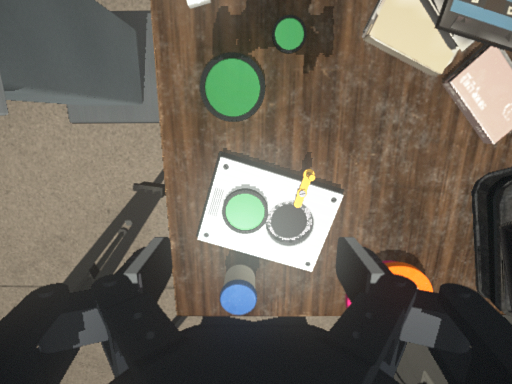

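The wrist view shows the carrier clearly: filter at about (245,211), recess at (290,222), clip pivot at (300,195) and pin at (308,175). The tub is at (238,298). I'll take a closer view and fit the shapes there.

```bash
python3 - <<'E'
from h import *
b=np.load("pics/w1.npy",allow_pickle=True).item()
c=px2w(b,[[222,157],[342,193],[312,270],[199,239],[245,211],[290,222]],0.019);print(c.round(3))
m=c[:4].mean(0)
q=telemetry.sense()["tcp_rot"]
bot.move_ptp([m[0],m[1]+0.015,0.17],q); bot.sleep(0.2)
a=grab("wrist","pics/w2");print(telemetry.sense()["time_s"])
cv2.imwrite("pics/w2b.png",cv2.resize(a["pixels"][:,:,::-1],(800,600),interpolation=cv2.INTER_CUBIC))
E
```

```text
[[ 0.458 -0.216  0.019]
 [ 0.616 -0.263  0.019]
 [ 0.583 -0.378  0.019]
 [ 0.423 -0.33   0.019]
 [ 0.487 -0.289  0.019]
 [ 0.549 -0.304  0.019]]
2.0
```

View pics/w2b.png

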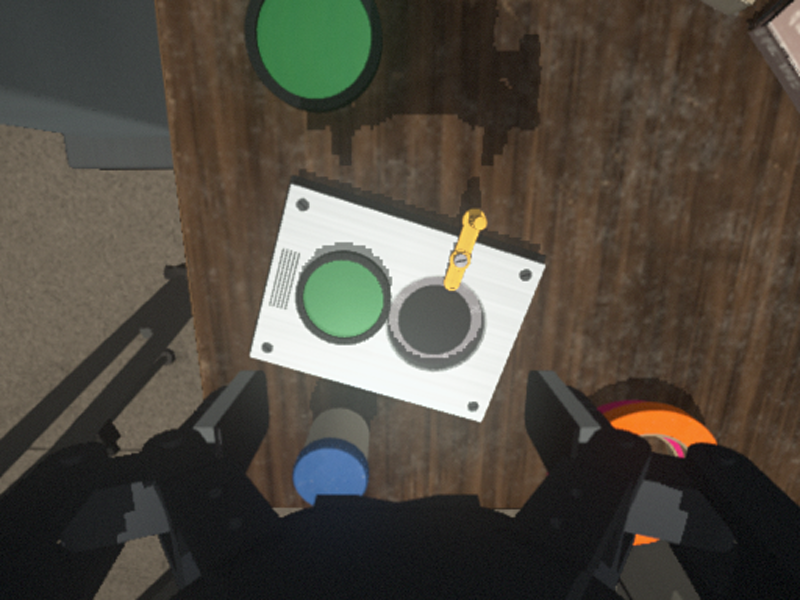

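The close view shows the whole plate, with corners near (291,185), (545,264), (482,421) and (250,356). The filter is at (343,297), the recess at (436,322), the pivot at (459,260) and the pin top at (474,220).

```bash
cat > m.py <<'E'
from h import *
def measure(im,roi=None):
    hsv=cv2.cvtColor(im["pixels"],cv2.COLOR_RGB2HSV); H,S,V=cv2.split(hsv)
    w=((S<40)&(V>150)).astype(np.uint8)
    n,l,st,_=cv2.connectedComponentsWithStats(w); i=1+st[1:,4].argmax()
    cnt=max(cv2.findContours((l==i).astype(np.uint8),0,1)[0],key=cv2.contourArea)
    hull=cv2.convexHull(cnt).reshape(-1,2)
    P=px2w(im,hull,0.019)[:,:2]
    rc=cv2.minAreaRect((P*1000).astype(np.float32))
    bx=cv2.boxPoints(rc)/1000
    c=np.array(rc[0])/1000
    e=[bx[1]-bx[0],bx[2]-bx[1]]; x=max(e,key=np.linalg.norm); x=x/np.linalg.norm(x)
    if x[0]<0: x=-x
    y=np.array([-x[1],x[0]])
    # green glass inside the plate hull
    g=((H>40)&(H<90)&(S>80)&(V>50)).astype(np.uint8); pm=np.zeros_like(g); cv2.fillConvexPoly(pm,hull.astype(np.int32),1)
    g&=pm; gc=max(cv2.findContours(g,0,1)[0],key=cv2.contourArea)
    G=px2w(im,gc.reshape(-1,2),0.028)[:,:2]; (gx,gy),gr=cv2.minEnclosingCircle((G*1000).astype(np.float32))
    f=np.array([gx,gy])/1000
    ye=((H>15)&(H<35)&(S>120)&(V>100)).astype(np.uint8)
    return dict(size=rc[1],c=c,x=x,yaw=np.arctan2(x[1],x[0]),y=y,filt=f,gr=gr,fl=np.array([(f-c)@x,(f-c)@y]))
E
python3 - <<'E'
from m import *
for n in("w1","w2"):
    a=np.load(f"pics/{n}.npy",allow_pickle=True).item()
    d=measure(a); print({k:np.round(v,4) for k,v in d.items()})
    c,x,y=d["c"],d["x"],d["y"]
    L=lambda u,v,z:np.r_[c+u*x+v*y,z]
    print(w2px(a,[L(30,47e0,0)*0+L(.03,.047,.026),L(.03,.073,.0435),L(.03,0,.009)]).round(1)*(1.5625 if n=="w2" else 1))
E
```

```text
Traceback (most recent call last):
  File "m.py", line 17, in measure
    g&=pm; gc=max(cv2.findContours(g,0,1)[0],key=cv2.contourArea)
              ~~~^^^^^^^^^^^^^^^^^^^^^^^^^^^^^^^^^^^^^^^^^^^^^^^^
ValueError: max() iterable argument is empty
```

```bash
cat > t.py <<'E'
from m import *
a=np.load("pics/w2.npy",allow_pickle=True).item()
hsv=cv2.cvtColor(a["pixels"],cv2.COLOR_RGB2HSV)
print(hsv[190,220],hsv[240,210],hsv[150,230],hsv[140,303])
d=measure(a); print({k:np.round(v,4) for k,v in d.items()})
c,x,y=d["c"],d["x"],d["y"]
L=lambda u,v,z:np.r_[c+u*x+v*y,z]
print(w2px(a,[L(.03,.047,.026),L(.03,.073,.0435),L(.03,0,.009)]).round(1)*1.5625)
E
python3 t.py
```

```text
[ 65  87 178] [ 68   4 250] [ 50   3 240] [ 19 141 130]
{'size': array([120.9645, 170.9424]), 'c': array([ 0.5191, -0.2979]), 'x': array([ 0.9554, -0.2953], dtype=float32), 'yaw': np.float32(-0.2998), 'y': array([0.2953, 0.9554], dtype=float32), 'filt': array([ 0.4869, -0.2866]), 'gr': np.float64(25.5814), 'fl': array([-0.0341,  0.0013])}
[[460.15625 260.46875]
 [479.53125 223.125  ]
 [433.90625 320.     ]]
```

```bash
cat > g.py <<'E'
from m import *
C=np.array([.5191,-.2979]);X=np.array([.9554,-.2953]);Y=np.array([.2953,.9554]);YAW=-.2998
def W(u,v): return C+u*X+v*Y
def quat(yaw):  # tool x = -(push dir at yaw)
    x=-np.array([np.cos(yaw),np.sin(yaw),0]);z=np.array([0,0,-1.])
    return R.from_matrix(np.c_[x,np.cross(z,x),z]).as_quat()
def pose(th,off,z):  # tool at pin(th)+off*tangent
    P=W(.03+.026*np.sin(th),.047+.026*np.cos(th)); t=np.cos(th)*X-np.sin(th)*Y
    return np.r_[P+off*t,z],quat(YAW-th)
def st(tag=""):
    s=telemetry.sense(); print(tag,round(s["time_s"],1),np.round(s["eef_pos"],4),np.round(s["ft_force"],1),round(s["gripper_width"],4)); return s
E
python3 - <<'E'
from g import *
gripper_to(0.0)
p,q=pose(0,-.023,.11); bot.move_ptp(p,q); s0=st("above")
for z in (.075,.065,.058,.053):
    p[2]=z; bot.movel(p,feed=.06); s=st(z)
    if abs(s["ft_force"][2]-s0["ft_force"][2])>3: break
grab("wrist","pics/w3"); a=grab("side","pics/sd3")
E
```

```text
above 3.9 [ 0.5474 -0.2304  0.1102] [-0.2  0.1  0.1] -0.0001
0.075 4.6 [ 0.5474 -0.2303  0.075 ] [ 0.2 -0.4  0.6] -0.0
0.065 4.9 [ 0.547  -0.2301  0.0645] [-0.7 -0.2  0. ] -0.0002
0.058 5.2 [ 0.547  -0.2301  0.0574] [ 1.1  0.3 -0.3] 0.0
0.053 5.4 [ 0.5471 -0.2301  0.0526] [-0.3  0.4 -0.4] -0.0001
```

View pics/w3.png

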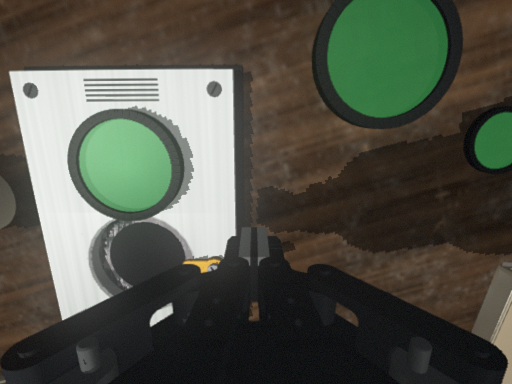

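The view shows the closed fingertips at (253,240), beside the brass clip at (205,265), and the filter untouched at (127,163). Next I push the pin round.

```bash
python3 - <<'E'
from g import *
p,q=pose(0,-.023,.049); bot.movel(p,feed=.05)
for th in np.r_[np.arange(0,1.7,.2),1.75]:
    p,q=pose(th,-.0155,.049); bot.movel(p,q,feed=.06); s=st(round(th,2))
p,q=pose(1.75,-.024,.049); bot.movel(p,feed=.08)
p[2]=.12; bot.movel(p,feed=.2)
# look again, with the filter-pushing orientation, fingers opening
gripper_to(.036)
u=np.array([.4869,-.2866]); 
p=np.r_[W(-.09,.0),.15]; bot.move_ptp(p,quat(YAW)); bot.sleep(.1)
grab("wrist","pics/w4"); st()
E
```

```text
0.0 6.0 [ 0.555  -0.2326  0.049 ] [-0.8 -0.6  0.5] 0.0001
0.2 6.4 [ 0.5606 -0.2316  0.049 ] [ 0.9  0.1 -1.1] 0.0001
0.4 6.7 [ 0.5665 -0.232   0.0491] [ 0.6  1.1 -0.3] -0.0
0.6 7.1 [ 0.5723 -0.2336  0.049 ] [-0.3 -0.3 -0.3] -0.0002
0.8 7.4 [ 0.5777 -0.2363  0.049 ] [ 0.2 -0.  -1. ] 0.0
1.0 7.8 [ 0.5825 -0.24    0.049 ] [ 0.8 -0.3 -0.2] 0.0001
1.2 8.1 [ 0.5864 -0.2446  0.049 ] [-0.4  0.4 -0.1] 0.0003
1.4 8.5 [ 0.5894 -0.2498  0.049 ] [-1.1 -0.  -0.4] 0.0001
1.6 8.8 [ 0.5912 -0.2556  0.049 ] [-0.1  0.7 -0.5] -0.0002
1.75 9.1 [ 0.5918 -0.26    0.049 ] [-0.3  0.  -0. ] -0.0001
 12.2 [ 0.4333 -0.2713  0.1499] [ 0.5 -0.5 -0.2] 0.036
```

View pics/w4.png

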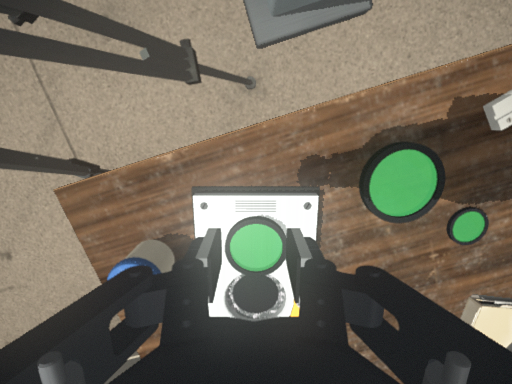

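The view shows the filter at (256,247) and the recess at (257,290). The clip is mostly hidden, with a yellow bit at (296,310), so I'll check its position from farther along the plate.

```bash
python3 - <<'E'
from g import *
bot.move_ptp(np.r_[W(.03,0),.15],quat(YAW)); bot.sleep(.1)
a=grab("wrist","pics/w5"); st()
print("pin expected",w2px(a,np.r_[pose(1.75,0,.0435)[0]]).round(0), "pivot",w2px(a,np.r_[W(.03,.047),.026]).round(0))
d=measure(a); print(d["size"],d["filt"],d["gr"],(d["filt"]-C)@X,(d["filt"]-C)@Y)
E
```

```text
12.9 [ 0.5469 -0.3065  0.1501] [ 0.1  1.  -0.3] 0.036
pin expected [[302. 226.]] pivot [[305. 194.]]
(120.7103042602539, 169.8870849609375) [ 0.48668402 -0.28698804] 25.722797393798828 -0.0341925289819336 0.0008528507458496252
```

View pics/w5.png

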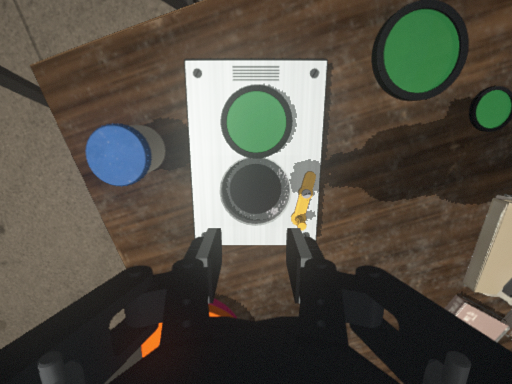

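The clip is clear: its pin is at (299,222), near the predicted (302,226), and the nose points away from the recess. The filter is at (256,122). Next I find the plate height by touch, then push the filter with both fingertips behind its rim.

```bash
python3 - <<'E'
from g import *
q=quat(YAW); H=lambda u,v,z:np.r_[W(u,v),z]
bot.move_ptp(H(-.083,.001,.09),q); bot.movel(H(-.083,.001,.048),feed=.1); bot.sleep(.1)
f0=np.mean([telemetry.sense()["ft_force"][2] for _ in range(3)])
z=.048
while z>.024:
    z-=.0015; bot.movel(H(-.083,.001,z),feed=.03)
    f=[]
    for _ in range(3): f.append(telemetry.sense()["ft_force"][2]); bot.sleep(.02)
    if np.mean(f)-f0>3: break
s=st(f"touch {z:.4f} {np.mean(f)-f0:.1f}")
E
```

```text
touch 0.0360 7.7 16.5 [ 0.4403 -0.2725  0.037 ] [-3.1  1.9  7.2] 0.0361
```

```bash
python3 - <<'E'
from g import *
H=lambda u,v,z:np.r_[W(u,v),z]
z=.0398
bot.movel(H(-.083,.001,z),feed=.05); bot.movel(H(-.074,.001,z),feed=.05)
n=14
for i in range(1,n+1):
    k=i/n; bot.movel(H(-.074+k*(.067),.001*(1-k),z),feed=.025)
    s=telemetry.sense(); F=s["ft_force"]
    print(round(s["time_s"],1),np.round([F[:2]@X,F[:2]@Y,F[2]],1))
    if np.linalg.norm(F)>12: break
bot.sleep(.3); a=grab("wrist","pics/w6"); st()
E
```

```text
17.4 [-0.2 -0.4 -0.7]
17.8 [0.  0.2 0.4]
18.1 [-0.1 -0.7  0.4]
18.4 [ 0.2 -0.1  0.4]
18.8 [-0.4  0.2  0.3]
19.1 [-0.4  0.5  0.1]
19.5 [-1.  -0.6 -0.2]
19.8 [-0.1  0.4 -0.1]
20.2 [ 0.9 -0.4 -0.4]
20.5 [0.3 0.4 0.5]
20.8 [ 0.4 -0.4 -0.3]
21.2 [0.3 0.6 0.7]
21.5 [-0.1 -0.  -1.4]
21.9 [ 0.1  0.8 -0. ]
 22.2 [ 0.5124 -0.2958  0.0398] [ 0.1  0.3 -0.3] 0.0362
```

View pics/w6.png

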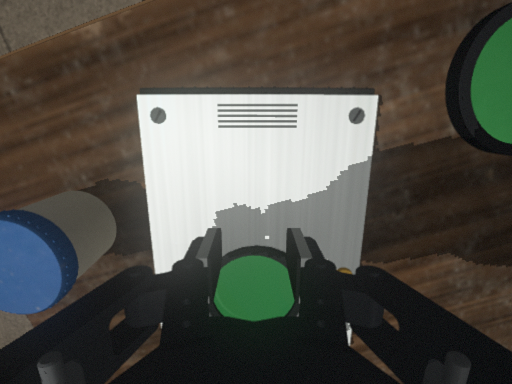

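The filter at (255,288) has moved between the fingertips at (208,250) and (300,250). I'll push slightly further, back off, and check from above whether it's seated.

```bash
python3 - <<'E'
from g import *
H=lambda u,v,z:np.r_[W(u,v),z]
z=.0398
for u in (-.006,-.005): bot.movel(H(u,0,z),feed=.02); st(u)
bot.movel(H(-.03,0,z),feed=.08); bot.movel(H(-.03,0,.12),feed=.2)
bot.move_ptp(H(.05,0,.15),quat(YAW)); bot.sleep(.1)
a=grab("wrist","pics/w7"); st()
hsv=cv2.cvtColor(a["pixels"],cv2.COLOR_RGB2HSV);Hh,S,V=cv2.split(hsv)
g=((Hh>40)&(Hh<90)&(S>80)&(V>50)).astype(np.uint8)
for c in cv2.findContours(g,0,1)[0]:
    if cv2.contourArea(c)<300: continue
    for zz in (.018,.028):
        G=px2w(a,c.reshape(-1,2),zz)[:,:2]; (x,y),r=cv2.minEnclosingCircle((G*1000).astype(np.float32)); f=np.array([x,y])/1000-C
        print(zz,"local",round(f@X*1000,1),round(f@Y*1000,1),"r",round(r,1))
cv2.imwrite("pics/w7c.png",cv2.resize(a["pixels"][40:290,140:380,::-1],None,fx=2.3,fy=2.3))
E
```

```text
-0.006 22.5 [ 0.5134 -0.2962  0.0398] [ 0.1  0.4 -0.1] 0.036
-0.005 22.7 [ 0.5144 -0.2965  0.0398] [-0.5 -0.5  0. ] 0.0359
 24.3 [ 0.5654 -0.312   0.1484] [-0.3 -0.3  0.1] 0.0363
0.018 local 28.9 -1.3 r 25.5
0.028 local 27.0 -1.3 r 24.5
0.018 local -46.0 213.7 r 16.8
0.028 local -44.9 205.2 r 16.1
0.018 local -92.0 140.6 r 33.0
0.028 local -89.1 135.0 r 31.7
```

View pics/w7c.png

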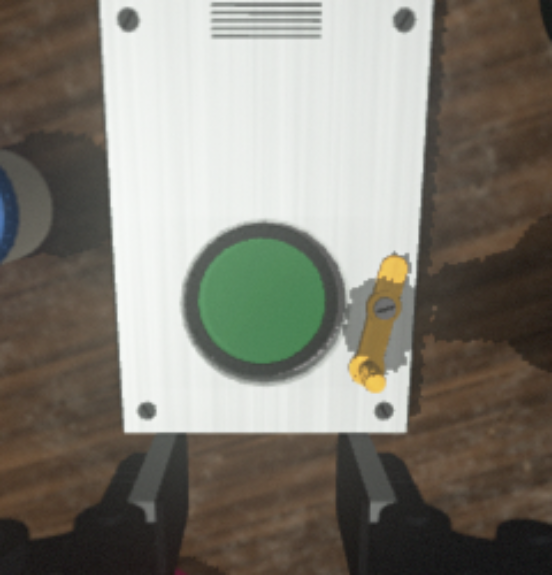

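The filter lies flat in the recess: the glass measures r = 25.5 mm at the seated height, about 1.7 mm off centre, with an even ring and no shadow. The clip is still swung clear. Next I push the pin back.

```bash
python3 - <<'E'
from g import *
gripper_to(0.0)
p,q=pose(1.75,.027,.10); bot.move_ptp(p,q); p[2]=.049; bot.movel(p,feed=.1)
for th in np.r_[np.arange(1.75,.1,-.2),.08,.02,-.04]:
    p,q=pose(th,.0155,.049); bot.movel(p,q,feed=.06)
    s=telemetry.sense(); F=np.linalg.norm(s["ft_force"]); print(round(th,2),round(F,1),end=" ")
    if F>8: break
p,q=pose(th,.028,.049); bot.movel(p,feed=.08); p[2]=.12; bot.movel(p,feed=.2)
bot.move_ptp(np.r_[W(.05,0),.17],quat(YAW)); gripper_to(.05); bot.sleep(.1)
a=grab("wrist","pics/w8"); st()
cv2.imwrite("pics/w8c.png",cv2.resize(a["pixels"][40:290,140:380,::-1],None,fx=2.3,fy=2.3))
E
```

```text
1.75 0.4 1.55 0.7 1.35 0.3 1.15 1.0 0.95 1.5 0.75 0.5 0.55 1.1 0.35 1.0 0.15 0.4 0.08 0.6 0.02 1.8 -0.04 0.7  32.8 [ 0.5669 -0.3126  0.1701] [ 0.5 -0.3  0.5] 0.05
```

View pics/w8c.png

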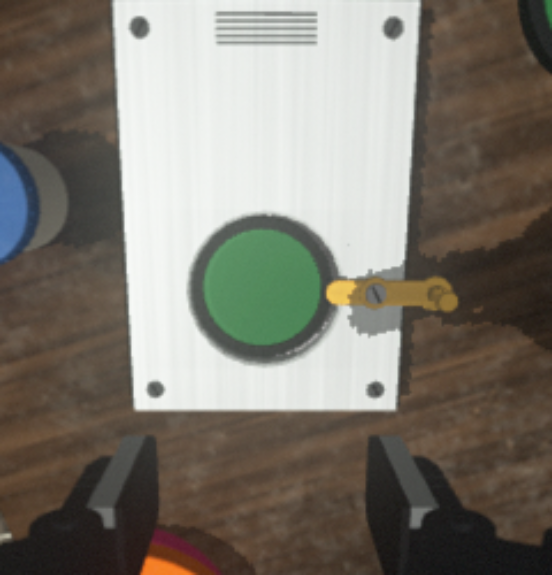

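The clip is back at its stop with its nose over the filter's edge at (338,292), the filter is seated at (262,287), and the robot is clear.

```bash
python3 -c "
from h import *
print(job.finish_job())"
```

```text
the job is handed in; nothing more can be done
None
```

I handed the job in after about 33 s of robot time: in the last picture the filter sits flat in the recess, the clip is back at its stop over its edge, and the robot is clear of everything; no verdict came back.

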